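# Shut the air valve left latched on a leak-test console

## Task

One of the four push-push air keys on the blue console was left latched down. Starting with the key next to the pressure gauge and working along the row, tap all four lightly with the fingertips to feel which one it is, without changing any of them; then press the latched key fully in and let it spring back up, so that all four are up. Nothing is to be picked up: the parts and the tool lying around stay where they are.

Things in the scene. Friction and masses are not known exactly. Their poses are not given: they have to be found in the camera images.
- console: air console, a blue steel box 160 mm deep (x), 320 mm long (y) and 75 mm high with an aluminium top plate; fixed. Origin under its centre on the bench; z up; its y axis runs along the key row towards the gauge end. On the top, from the gauge end: a white-faced round pressure gauge 63 mm across (16 mm high, at y = +112, x = +18 mm) with a small black regulator knob beside it, then the four keys at x = 0 and y = +50, -4, -58 and -112 mm
- valve_h: one of four identical push-push valves in a row along the console; origin at the middle of its key, on the console's top plate, fixed (does not move with the key); z up, x away from the robot. Its key is a black square cap, 30 x 30 mm with a thin grey square inlaid, whose flat face stands 16 mm above this origin when up, 10.9 mm when latched, 6.2 mm when pressed to its stop
- valve_k: one of four identical push-push valves in a row along the console; origin at the middle of its key, on the console's top plate, fixed (does not move with the key); z up, x away from the robot. Its key is a black square cap, 30 x 30 mm with a thin grey square inlaid, whose flat face stands 16 mm above this origin when up, 10.9 mm when latched, 6.2 mm when pressed to its stop
- valve_m: one of four identical push-push valves in a row along the console; origin at the middle of its key, on the console's top plate, fixed (does not move with the key); z up, x away from the robot. Its key is a black square cap, 30 x 30 mm with a thin grey square inlaid, whose flat face stands 16 mm above this origin when up, 10.9 mm when latched, 6.2 mm when pressed to its stop
- valve_t: one of four identical push-push valves in a row along the console; origin at the middle of its key, on the console's top plate, fixed (does not move with the key); z up, x away from the robot. Its key is a black square cap, 30 x 30 mm with a thin grey square inlaid, whose flat face stands 16 mm above this origin when up, 10.9 mm when latched, 6.2 mm when pressed to its stop
- key_h (a joint): key of valve_h: m: 0 up, 0.0051 latched, 0.0098 at its stop. Spring 3 N when up, rising to 6 N at the stop; moving adds 0.6 N per 10 mm/s and the latch briefly kicks back (to 10 N) where it trips. A raised key pressed past about 0.007 may stay latched; short of that it comes back up. The latched key gives only above 4.5 N; pressed to its stop (past 0.0088) and let go, it springs up
- key_k (a joint): key of valve_k: m: 0 up, 0.0051 latched, 0.0098 at its stop. Spring 3 N when up, rising to 6 N at the stop; moving adds 0.6 N per 10 mm/s and the latch briefly kicks back (to 10 N) where it trips. A raised key pressed past about 0.007 may stay latched; short of that it comes back up. The latched key gives only above 4.5 N; pressed to its stop (past 0.0088) and let go, it springs up
- key_m (a joint): key of valve_m: m: 0 up, 0.0051 latched, 0.0098 at its stop. Spring 3 N when up, rising to 6 N at the stop; moving adds 0.6 N per 10 mm/s and the latch briefly kicks back (to 10 N) where it trips. A raised key pressed past about 0.007 may stay latched; short of that it comes back up. The latched key gives only above 4.5 N; pressed to its stop (past 0.0088) and let go, it springs up
- key_t (a joint): key of valve_t: m: 0 up, 0.0051 latched, 0.0098 at its stop. Spring 3 N when up, rising to 6 N at the stop; moving adds 0.6 N per 10 mm/s and the latch briefly kicks back (to 10 N) where it trips. A raised key pressed past about 0.007 may stay latched; short of that it comes back up. The latched key gives only above 4.5 N; pressed to its stop (past 0.0088) and let go, it springs up
- carburettor_mid (a point): loose carburettor, about 73 x 62 x 92 mm, 0.4 kg, standing beside the console; point 45 mm above its underside. To be left alone
- shoe_mid (a point): loose arched aluminium brake shoe with a grey lining, about 38 x 90 x 37 mm, standing like a bridge beside the console; point 16 mm above the bench. To be left alone
- screwdriver_mid (a point): loose screwdriver with a red handle, 200 mm long, lying between the robot and the console; point on its axis. To be left alone

How it is judged:
By the outcome, as a careful person would: the job done as asked, in the order asked, and still so for the second after the job is handed in, with the robot touching nothing.
It also fails if it takes over 51 s, if anything falls off the work surface, if the arm or the gripper's body presses on something with over 40 N, if the wrist force passes 120 N, or if a joint passes its speed limit or range.

## Robot

A 6-joint arm with a two-finger parallel gripper is mounted at the origin on the work surface. World frame = base frame: x ahead of the robot, y to its left, z up, the work surface at z = 0. Lengths are in m, angles in rad, forces in N, time in s.
With the tool pointing down it reaches from about 0.3 to 0.875 m from the base axis. Payload 6.4 kg.
Tool frame: the origin (TCP) lies between the finger pads; the fingertips stand 25 mm ahead of it and the grasp point (between the pads) lies 6 mm ahead of it; z points along the fingers, y is the line along which they close (so a half turn about z gives the same grasp; the last joint's range is limited). The gripper opens to 85 mm and grips with 20 to 120 N. Pads are 22 mm wide; open, the fingers measure 114 mm over their backs; the gripper's body (76 mm by 85 mm) begins 54 mm behind the grasp point. The pads swing forward as they close: fully open they stand 13 mm farther back than shut.
Start: joints at [1.007, 0.181, 1.607, -0, 1.354, -0.206], TCP at [0.201, 0.539, 0.256] pointing down, gripper open.
Joint ranges: [-2.99, 2.99], [-0.89, 2.07], [0.3, 2.58], [-1.14, 4.28], [0, 2.63], [-3.12, 3.12]. Speed limits (rad/s): [2.57, 2.57, 3.01, 3.14, 3.14, 3.14].

## Interface

Orientations are given as a unit quaternion [w, x, y, z].
In Python, from bench import ctrl gives the robot as it stands.
- The arm moves only by the tool servo_tool, never from a script. Its argument "series" is text: rows parted by semicolons, each of 7 numbers parted by spaces: the gripper command: -1 is fully open, 1 is shut, values between are in proportion, then the shift along the tool's x, y, z in m, then the turn, a rotation vector about the tool's x, y, z in degrees. A call has 1 to 12 rows; each row is the pose to reach, as a shift and turn from the pose commanded when the call began, along the tool's axes at that moment; what a row does not reach only later rows make up. A row lasts 1/12 s, in which the tool goes at most 41.7 mm and 7.16 degrees, less where a joint would pass 70% of its speed; a pose out of reach is approached as far as the arm can. A call with a gripper value outside its range is refused whole. The fingers move at their own pace and stop on an object; the grip force is fixed at half the most. Time passes only in rows, so rows that repeat a pose let the fingers close. It gives the time, the measured TCP pose, the force, the opening and the grip force at its end, in the units of the state.
- ctrl.get_obs(): the state, without advancing time (a new reading comes with each control period).
- ctrl.camera(name): name is "scene" or "side" or "wrist"; returns a dict with "img" (384x512x3 uint8, red, green, blue), "z_map" (384x512 float32, m along the optical axis (not along the pixel's ray), 0 where there is no reading), "fovy" (degrees; the focal length in pixels is half the picture's height over the tangent of half this angle, whatever the lens; pixels are square), "cx", "cy" (the principal point, pixels), "extrinsics" (4x4, takes a point from camera to world coordinates); the wrist camera has in their place "T_tool_cam" (4x4, takes a point from camera to tool coordinates, whose origin is the TCP and whose axes are the flange's). Camera axes: x right, y down, z forward; pixel columns grow to the right and rows downward; lengths in m; the calibration is good to about 2 mm. A picture is of the moment at which its call begins: read the wrist's pose just before it.
- ctrl.hand_in(): hands the job in; it is judged then, once.
The state is a dict: "time_s": time; "q": joint angles; "dq": joint speeds; "joint_efforts": joint torques, N m; "eef_pos": TCP position; "eef_rot": TCP orientation; "wrist_force": force on the tool from outside, world axes, zero at the start; "torque": the same for the moment, N m; "opening": opening from 0.0 (shut) to 1.0 (fully open); "grasp_force": force on a finger pad.
Only numpy, scipy, OpenCV 4.12 (cv2) and the standard library are available. Lean on these libraries where they do the work, as an engineer would, in place of code of your own. Each camera call takes 0.05 s, during which the arm holds its last target. There are 200 camera calls.

## Working session

There is one attempt and no reset: what is moved stays moved. The work goes in short steps, Python scripts to look and compute and a tool call to move; the robot and the scene stay as the last step left them, time stands still between calls to the robot, and variables do not carry over. Pictures are saved under pics/ and viewed, at most 10 in all, crops included, and the job is handed in when it is done.

Besides the shell and the picture viewer there is one more tool, called after ">>>" by a JSON object that holds its "op" and its "data". servo_tool: Moves the arm, as the interface text tells. Its arguments: {"type":"object","properties":{"series":{"type":"string"}},"required":["series"]}

```bash
mkdir -p pics; cat > h.py <<'E'
import numpy as np,cv2
from bench import ctrl
def pts(c,T=None):
    H,W=c["z_map"].shape;f=H/2/np.tan(np.radians(c["fovy"])/2)
    v,u=np.mgrid[:H,:W];z=c["z_map"]
    P=np.stack([(u-c["cx"])/f*z,(v-c["cy"])/f*z,z,np.ones_like(z)],-1)
    return (P@(c["extrinsics"] if T is None else T).T)[...,:3]
E
python3 - <<'E'
from h import *
o=ctrl.get_obs();print({k:np.round(v,3).tolist() for k,v in o.items()})
ims=[]
for n in("scene","side"):
    c=ctrl.camera(n);np.savez("pics/"+n,**c);cv2.imwrite(f"pics/{n}.png",c["img"][...,::-1])
    print(n,c["fovy"],np.round(c["extrinsics"],3).tolist())
E
```

```text
{'time_s': 0.0, 'q': [1.007, 0.182, 1.608, -0.0, 1.354, -0.206], 'dq': [0.0, 0.002, 0.0, -0.0, -0.001, -0.001], 'joint_efforts': [0.001, -44.487, -35.134, -0.0, 0.009, 0.0], 'eef_pos': [0.201, 0.538, 0.255], 'eef_rot': [-0.0, 0.178, 0.984, -0.001], 'wrist_force': [-0.653, -0.035, -0.301], 'torque': [-0.028, 0.046, 0.042], 'grasp_force': 0.0, 'opening': 1.004}
scene 51.910962343902284 [[-0.046, 0.68, -0.732, 1.082], [0.999, 0.021, -0.043, 0.074], [-0.014, -0.733, -0.68, 0.58], [0.0, 0.0, 0.0, 1.0]]
side 48.96369953339658 [[0.998, -0.057, 0.03, 0.502], [-0.063, -0.769, 0.637, -0.579], [-0.013, -0.637, -0.771, 0.82], [0.0, 0.0, 0.0, 1.0]]
```

View pics/scene.png

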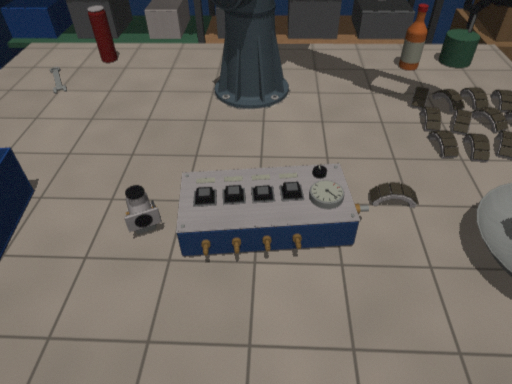

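View pics/side.png

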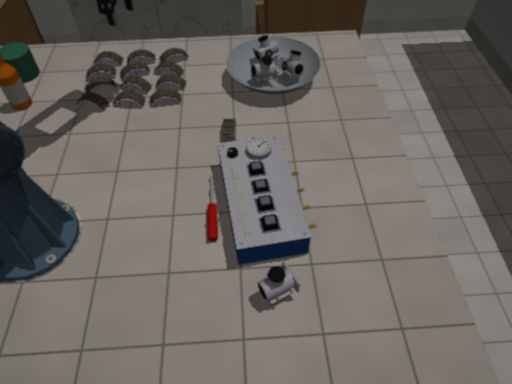

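The scene view shows the console with its gauge at (327,193) and keys at (292,190), (263,193), (234,193) and (205,195). The side view shows the keys at (257,168), (261,186), (265,203) and (270,223), with the gauge at (259,147). The brake shoe and the carburettor stand off the two ends, and the screwdriver lies robot-side.

```bash
python3 - <<'E'
from h import *
for n,ks in(("scene",[(292,190),(263,193),(234,193),(205,195)]),("side",[(257,168),(261,186),(265,203),(270,223)])):
    c=dict(np.load(f"pics/{n}.npz"));P=pts(c);g=c["img"].max(-1)
    m=(abs(P[...,2]-.076)<.006)&(P[...,0]>.3)&(P[...,0]<.8)&(abs(P[...,1])<.4)
    k,l,s,_=cv2.connectedComponentsWithStats(m.astype(np.uint8));b=l==1+s[1:,4].argmax()
    print(n,"plate",cv2.minAreaRect(P[b][:,:2].astype(np.float32)),np.median(P[b][:,2]))
    H=384;f=H/2/np.tan(np.radians(c["fovy"])/2);E=c["extrinsics"]
    L=[]
    for u,v in ks:
        w=np.zeros(g.shape,bool);w[v-12:v+12,u-13:u+14]=1
        q=w&(P[...,2]>.0825)&(P[...,2]<.1)
        A=P[q];hi=A[:,2]
        print(" key n",len(A),"ctr",np.round(np.array(cv2.minAreaRect(A[:,:2].astype(np.float32))[0]),4),"mean",A.mean(0).round(4),"z pct",np.percentile(hi,[20,50,80]).round(4), "px",np.argwhere(q).mean(0).round(1)[::-1])
ims=[]
for n,(x,y,w,h) in(("scene",(170,155,200,100)),("side",(205,130,120,140))):
    i=cv2.imread(f"pics/{n}.png")[y:y+h,x:x+w];i=cv2.resize(i,(400*w//h*1 if n=="side" else 440,400 if n=="side" else 220),interpolation=cv2.INTER_CUBIC);ims.append(cv2.copyMakeBorder(i,0,400-i.shape[0],0,0,0))
cv2.imwrite("pics/crop.png",np.hstack(ims))
E
```

```text
scene plate ((0.5429085493087769, 0.057096488773822784), (0.16363008320331573, 0.3208615183830261), 6.739137649536133) 0.07567724846535295
 key n 231 ctr [0.5382 0.1066] mean [0.5412 0.1067 0.0904] z pct [0.089  0.0914 0.0923] px [291.5 188.6]
 key n 191 ctr [0.5448 0.054 ] mean [0.5464 0.0532 0.0862] z pct [0.0854 0.0864 0.0871] px [262.4 191.6]
 key n 225 ctr [5.508e-01 1.000e-04] mean [0.554  0.0006 0.0902] z pct [0.0889 0.0911 0.0921] px [233.6 192.2]
 key n 235 ctr [ 0.5574 -0.0536] mean [ 0.5604 -0.0531  0.0902] z pct [0.0889 0.091  0.0919] px [204. 194.]
side plate ((0.542287290096283, 0.05700606107711792), (0.1604674905538559, 0.32484492659568787), 6.7294721603393555) 0.0757455707945599
 key n 182 ctr [0.5393 0.106 ] mean [0.5378 0.1073 0.0894] z pct [0.0859 0.0905 0.0921] px [256.9 165.5]
 key n 164 ctr [0.5447 0.0356] mean [0.5437 0.0437 0.0871] z pct [0.0851 0.0867 0.0885] px [261.4 186.3]
 key n 181 ctr [ 0.5498 -0.0139] mean [ 0.549  -0.0052  0.0905] z pct [0.0896 0.0911 0.0925] px [265.3 202. ]
 key n 192 ctr [ 0.5552 -0.0547] mean [ 0.5553 -0.0576  0.0904] z pct [0.0892 0.0909 0.0923] px [270.2 221.2]
```

View pics/crop.png

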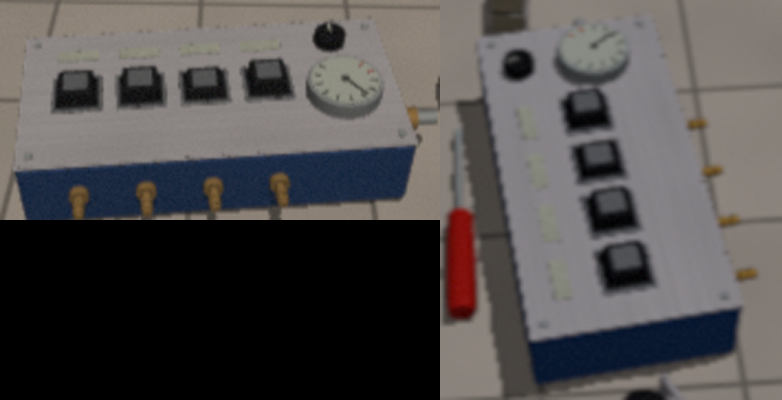

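The scene crop shows the second key from the gauge, at crop (205,85), sitting lower than the others. Its depth agrees, with a top about 5 mm lower. I'll now work out the first move.

```bash
cat >> h.py <<'E'
from scipy.spatial.transform import Rotation as R
K=[np.array([.543+dx,.057+dy]) for dx,dy in (np.array([-np.sin(.1175),np.cos(.1175)])*y for y in(.05,-.004,-.058,-.112))]
YAW=.1175
def go(x,y,z):
    o=ctrl.get_obs();w=np.array(o["eef_rot"]);r=R.from_quat(w[[1,2,3,0]])
    c,s=np.cos(YAW),np.sin(YAW)
    t=R.from_matrix(np.array([[-c,-s,0],[-s,c,0],[0,0,-1]]))
    print("t",o["time_s"],"pos",np.round(o["eef_pos"],4),"F",np.round(o["wrist_force"],2),"open",round(o["opening"],3))
    print("shift mm",(r.inv().apply(np.array([x,y,z])-o["eef_pos"])*1e3).round(1),"turn",(r.inv()*t).as_rotvec(degrees=True).round(2))
E
python3 -c "
from h import *
print(K);go(*K[0],.15)"
```

```text
[array([0.53713851, 0.10665524]), array([0.54346892, 0.05302758]), array([ 0.54979933, -0.00060008]), array([ 0.55612974, -0.05422774])]
t 0.1 pos [0.2011 0.5382 0.2554] F [-0.23  0.12  0.04] open 1.002
shift mm [-465.9 -286.3  105.7] turn [ -0.09  -0.04 -27.23]
```

>>> {"op": "servo_tool", "data": {"series": "1 -0.036 -0.022 0 0 0 -4; 1 -0.07 -0.043 0 0 0 -8; 1 -0.105 -0.065 0 0 0 -12; 1 -0.14 -0.086 0 0 0 -16; 1 -0.175 -0.108 0 0 0 -20; 1 -0.21 -0.129 0 0 0 -24; 1 -0.245 -0.151 0 0 0 -27.2; 1 -0.28 -0.172 0.02 0 0 -27.2; 1 -0.315 -0.194 0.03 0 0 -27.2; 1 -0.35 -0.215 0.04 0 0 -27.2; 1 -0.385 -0.237 0.05 0 0 -27.2; 1 -0.42 -0.258 0.06 0 0 -27.2"}}

```text
time_s: 1.1
eef_pos: [0.5012, 0.1527, 0.197]
eef_rot: [-0.0, -0.058, 0.998, 0.0]
wrist_force: [0.9, 1.1, 0.1]
opening: -0.001
grasp_force: 0.0
```

```bash
python3 -c "
from h import *
go(*K[0],.15)"
```

```text
t 1.1 pos [0.5012 0.1527 0.197 ] F [0.85 1.09 0.06] open -0.001
shift mm [-30.3 -49.9  47. ] turn [ 0.01 -0.03 -0.04]
```

>>> {"op": "servo_tool", "data": {"series": "1 -0.015 -0.025 0.02 0 0 0; 1 -0.028 -0.046 0.04 0 0 0; 1 -0.028 -0.046 0.046 0 0 0; 1 -0.028 -0.046 0.046 0 0 0; 1 -0.028 -0.046 0.046 0 0 0; 1 -0.028 -0.046 0.046 0 0 0"}}

```text
time_s: 1.6
eef_pos: [0.5337, 0.1131, 0.1525]
eef_rot: [0.0, -0.059, 0.998, 0.0]
wrist_force: [-0.4, 0.4, 0.2]
opening: -0.001
grasp_force: 0.0
```

```bash
python3 - <<'E'
from h import *
go(*K[0],.15)
o=ctrl.get_obs();w=np.array(o["eef_rot"]);r=R.from_quat(w[[1,2,3,0]])
T=np.eye(4);T[:3,:3]=r.as_matrix();T[:3,3]=o["eef_pos"]
c=ctrl.camera("wrist");P=pts(c,T@c["T_tool_cam"]);cv2.imwrite("pics/w1.png",c["img"][...,::-1])
f=192/np.tan(np.radians(c["fovy"])/2);i=np.linalg.inv(T@c["T_tool_cam"])
for k in K:
  p=i@np.array([*k,.091,1]);print("key px",p[0]/p[2]*f+c["cx"],p[1]/p[2]*f+c["cy"])
  m=(np.hypot(*(P[...,:2]-k).transpose(2,0,1))<.026)&(P[...,2]>.083)&(P[...,2]<.1)&(c["z_map"]>0)
  if m.sum()>50:print(m.sum(),np.median(P[m],0).round(4),cv2.minAreaRect(P[m][:,:2].astype(np.float32)))
E
```

```text
t 1.6 pos [0.5337 0.1131 0.1525] F [-0.37  0.41  0.23] open -0.001
shift mm [-2.7 -6.8  2.5] turn [0.01 0.04 0.03]
key px 247.67663338416068 229.27332427323853
1681 [0.5308 0.1053 0.0905] ((0.534315288066864, 0.1067379042506218), (0.03043447807431221, 0.029860371723771095), 6.913502216339111)
key px 168.15956026417817 229.210088415867
1656 [0.5394 0.0539 0.0854] ((0.5405653119087219, 0.053661637008190155), (0.02979494258761406, 0.029936278238892555), 6.754611015319824)
key px 88.57618615777508 229.14679983271526
2042 [0.5449 0.0019 0.0903] ((0.5470650792121887, 1.424737274646759e-05), (0.030395742505788803, 0.030709460377693176), 6.995168685913086)
key px 8.926428108159882 229.08345845781216
1699 [ 0.5522 -0.0474  0.0902] ((0.553362250328064, -0.051390472799539566), (0.030863432213664055, 0.02684657648205757), 6.3320536613464355)
```

View pics/w1.png

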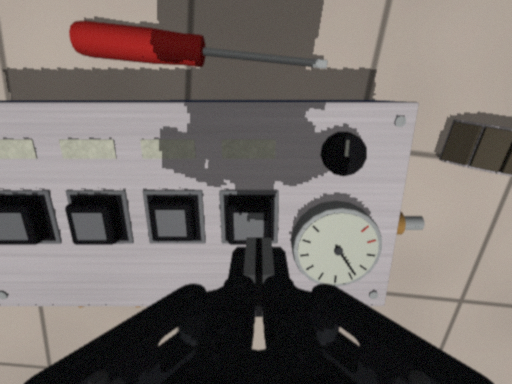

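The wrist view shows the closed fingertips at (258,240), just over the lower edge of the first key at (248,215), beside the gauge. The third column's key at (175,218) sits lower. Now closing in on key 1.

>>> {"op": "servo_tool", "data": {"series": "1 -0.002 -0.0065 0.01 0 0 0; 1 -0.002 -0.0065 0.02 0 0 0; 1 -0.002 -0.0065 0.03 0 0 0; 1 -0.002 -0.0065 0.031 0 0 0; 1 -0.002 -0.0065 0.031 0 0 0; 1 -0.002 -0.0065 0.031 0 0 0"}}

```text
time_s: 2.15
eef_pos: [0.5364, 0.106, 0.1204]
eef_rot: [-0.0, -0.058, 0.998, 0.0]
wrist_force: [0.5, -0.1, -0.2]
opening: 0.005
grasp_force: 0.0
```

```bash
python3 -c "
from h import *
go(.5358,.1066,.1135)"
```

```text
t 2.15 pos [0.5364 0.106  0.1204] F [ 0.5  -0.07 -0.2 ] open 0.005
shift mm [0.6 0.7 6.9] turn [ 0.01 -0.04 -0.03]
```

Position is good. Creep down to about 1.5 mm into the estimated face.

>>> {"op": "servo_tool", "data": {"series": "1 0 0 0.001 0 0 0; 1 0 0 0.002 0 0 0; 1 0 0 0.003 0 0 0; 1 0 0 0.004 0 0 0; 1 0 0 0.005 0 0 0; 1 0 0 0.006 0 0 0; 1 0 0 0.006 0 0 0; 1 0 0 0.006 0 0 0"}}

```text
time_s: 2.82
eef_pos: [0.5367, 0.1059, 0.115]
eef_rot: [0.0, -0.058, 0.998, -0.0]
wrist_force: [-1.3, 0.1, 3.2]
opening: 0.0
grasp_force: 1.7
```

>>> {"op": "servo_tool", "data": {"series": "1 0 0 0.001 0 0 0; 1 0 0 0.001 0 0 0; 1 0 0 0.001 0 0 0"}}

```text
time_s: 3.07
eef_pos: [0.5368, 0.1059, 0.1139]
eef_rot: [0.0, -0.058, 0.998, -0.0]
wrist_force: [-0.9, -0.5, 3.3]
opening: 0.001
grasp_force: 1.8
```

Key 1 is springy at 3.3 N with its face at full height, so it is up. Lift and go to key 2.

>>> {"op": "servo_tool", "data": {"series": "1 0 0 -0.01 0 0 0; 1 0 0 -0.02 0 0 0; 1 0 -0.02 -0.02 0 0 0; 1 0 -0.04 -0.02 0 0 0; 1 0 -0.054 -0.02 0 0 0; 1 0 -0.054 -0.02 0 0 0; 1 0 -0.054 -0.012 0 0 0; 1 0 -0.054 -0.006 0 0 0; 1 0 -0.054 -0.006 0 0 0; 1 0 -0.054 -0.006 0 0 0"}}

```text
time_s: 3.9
eef_pos: [0.5421, 0.0531, 0.1189]
eef_rot: [-0.001, -0.059, 0.998, 0.0]
wrist_force: [0.0, -0.3, -0.2]
opening: -0.002
grasp_force: 0.0
```

```bash
python3 -c "
from h import *
go(.542,.0531,.114)"
```

```text
t 3.9 pos [0.5421 0.0531 0.1189] F [ 0.02 -0.35 -0.15] open -0.002
shift mm [0.1 0.  4.9] turn [ 0.03 -0.11  0.02]
```

>>> {"op": "servo_tool", "data": {"series": "1 0 0 0.001 0 0 0; 1 0 0 0.002 0 0 0; 1 0 0 0.003 0 0 0; 1 0 0 0.004 0 0 0; 1 0 0 0.005 0 0 0; 1 0 0 0.006 0 0 0; 1 0 0 0.006 0 0 0; 1 0 0 0.006 0 0 0"}}

```text
time_s: 4.57
eef_pos: [0.5429, 0.0522, 0.1137]
eef_rot: [-0.0, -0.058, 0.998, 0.0]
wrist_force: [-0.8, 0.6, 0.2]
opening: 0.0
grasp_force: 0.0
```

No contact at the height where key 1 pushed back, so this key is low. Creep on to touch it lightly.

>>> {"op": "servo_tool", "data": {"series": "1 0 0 0.0005 0 0 0; 1 0 0 0.001 0 0 0; 1 0 0 0.0015 0 0 0; 1 0 0 0.002 0 0 0; 1 0 0 0.0025 0 0 0; 1 0 0 0.003 0 0 0; 1 0 0 0.003 0 0 0"}}

```text
time_s: 5.15
eef_pos: [0.5429, 0.0523, 0.1109]
eef_rot: [-0.0, -0.058, 0.998, -0.0]
wrist_force: [-1.3, 0.4, 2.5]
opening: 0.002
grasp_force: 1.1
```

Key 2 touched at 2.5 N, about 5 mm lower, so it is latched. On to key 3.

>>> {"op": "servo_tool", "data": {"series": "1 0 0 -0.01 0 0 0; 1 0 0 -0.024 0 0 0; 1 0 -0.02 -0.024 0 0 0; 1 0 -0.04 -0.024 0 0 0; 1 0 -0.054 -0.024 0 0 0; 1 0 -0.054 -0.024 0 0 0; 1 0 -0.054 -0.016 0 0 0; 1 0 -0.054 -0.009 0 0 0; 1 0 -0.054 -0.009 0 0 0; 1 0 -0.054 -0.009 0 0 0"}}

```text
time_s: 5.98
eef_pos: [0.5482, -0.0005, 0.1185]
eef_rot: [-0.001, -0.059, 0.998, 0.0]
wrist_force: [0.2, 0.6, -0.3]
opening: 0.004
grasp_force: 0.0
```

```bash
python3 -c "
from h import *
go(.5484,-.0003,.114)"
```

```text
t 5.9833 pos [ 5.482e-01 -5.000e-04  1.185e-01] F [ 0.21  0.56 -0.28] open 0.004
shift mm [-0.2  0.1  4.5] turn [ 0.06 -0.14  0.02]
```

>>> {"op": "servo_tool", "data": {"series": "1 0 0 0.001 0 0 0; 1 0 0 0.002 0 0 0; 1 0 0 0.003 0 0 0; 1 0 0 0.004 0 0 0; 1 0 0 0.005 0 0 0; 1 0 0 0.006 0 0 0; 1 0 0 0.006 0 0 0; 1 0 0 0.006 0 0 0"}}

```text
time_s: 6.65
eef_pos: [0.5494, -0.0012, 0.114]
eef_rot: [0.0, -0.058, 0.998, 0.0]
wrist_force: [-0.6, 2.0, 3.4]
opening: -0.002
grasp_force: 1.8
```

Key 3 is up at 3.4 N. On to key 4.

>>> {"op": "servo_tool", "data": {"series": "1 0 0 -0.01 0 0 0; 1 0 0 -0.02 0 0 0; 1 0 -0.02 -0.02 0 0 0; 1 0 -0.04 -0.02 0 0 0; 1 0 -0.054 -0.02 0 0 0; 1 0 -0.054 -0.02 0 0 0; 1 0 -0.054 -0.012 0 0 0; 1 0 -0.054 -0.006 0 0 0; 1 0 -0.054 -0.006 0 0 0; 1 0 -0.054 -0.006 0 0 0"}}

```text
time_s: 7.48
eef_pos: [0.5547, -0.054, 0.1187]
eef_rot: [-0.001, -0.059, 0.998, 0.0]
wrist_force: [1.0, 0.4, 1.0]
opening: -0.002
grasp_force: 0.0
```

```bash
python3 -c "
from h import *
go(.5547,-.054,.114)"
```

```text
t 7.4833 pos [ 0.5547 -0.054   0.1187] F [1.03 0.37 1.01] open -0.002
shift mm [-0.   0.   4.7] turn [ 0.06 -0.12  0.02]
```

>>> {"op": "servo_tool", "data": {"series": "1 0 0 0.001 0 0 0; 1 0 0 0.002 0 0 0; 1 0 0 0.003 0 0 0; 1 0 0 0.004 0 0 0; 1 0 0 0.005 0 0 0; 1 0 0 0.006 0 0 0; 1 0 0 0.006 0 0 0; 1 0 0 0.006 0 0 0"}}

```text
time_s: 8.15
eef_pos: [0.5557, -0.0549, 0.114]
eef_rot: [0.0, -0.058, 0.998, 0.0]
wrist_force: [-0.9, 0.8, 3.5]
opening: -0.001
grasp_force: 1.8
```

Key 4 is up at 3.5 N. Return to key 2, the latched one.

>>> {"op": "servo_tool", "data": {"series": "1 0 0 -0.01 0 0 0; 1 0 0 -0.025 0 0 0; 1 0 0.03 -0.025 0 0 0; 1 0 0.06 -0.025 0 0 0; 1 0 0.09 -0.025 0 0 0; 1 0 0.108 -0.025 0 0 0; 1 0 0.108 -0.025 0 0 0; 1 0 0.108 -0.016 0 0 0; 1 0 0.108 -0.006 0 0 0; 1 0 0.108 -0.003 0 0 0; 1 0 0.108 -0.003 0 0 0; 1 0 0.108 -0.003 0 0 0"}}

```text
time_s: 9.15
eef_pos: [0.5426, 0.0514, 0.116]
eef_rot: [-0.001, -0.058, 0.998, 0.0]
wrist_force: [0.5, -0.1, 0.5]
opening: 0.001
grasp_force: 0.0
```

```bash
python3 -c "
from h import *
go(.542,.0531,.1055)"
```

```text
t 9.15 pos [0.5426 0.0514 0.116 ] F [ 0.47 -0.07  0.54] open 0.001
shift mm [ 0.4  1.8 10.5] turn [ 0.01 -0.08 -0.11]
```

>>> {"op": "servo_tool", "data": {"series": "1 0 0.001 0.0015 0 0 0; 1 0 0.0015 0.003 0 0 0; 1 0 0.0015 0.004 0 0 0; 1 0 0.0015 0.005 0 0 0; 1 0 0.0015 0.006 0 0 0; 1 0 0.0015 0.007 0 0 0; 1 0 0.0015 0.008 0 0 0; 1 0 0.0015 0.009 0 0 0; 1 0 0.0015 0.010 0 0 0; 1 0 0.0015 0.010 0 0 0; 1 0 0.0015 0.010 0 0 0"}}

```text
time_s: 10.07
eef_pos: [0.5429, 0.0537, 0.1073]
eef_rot: [0.0, -0.059, 0.998, -0.0]
wrist_force: [-3.0, -0.5, 5.2]
opening: 0.003
grasp_force: 2.8
```

>>> {"op": "servo_tool", "data": {"series": "1 0 0 0.001 0 0 0; 1 0 0 0.002 0 0 0; 1 0 0 0.0025 0 0 0; 1 0 0 0.0025 0 0 0; 1 0 0 0.0025 0 0 0"}}

```text
time_s: 10.48
eef_pos: [0.543, 0.0537, 0.1062]
eef_rot: [0.0, -0.059, 0.998, -0.0]
wrist_force: [-7.3, 0.6, 15.5]
opening: 0.003
grasp_force: 8.1
```

The key is against its stop at 15 N. Let go and rise clear.

>>> {"op": "servo_tool", "data": {"series": "1 0 0 -0.004 0 0 0; 1 0 0 -0.01 0 0 0; 1 0 0 -0.02 0 0 0; 1 0 0 -0.04 0 0 0; 1 0 0 -0.07 0 0 0; 1 0.03 0 -0.1 0 0 0; 1 0.06 0 -0.12 0 0 0; 1 0.09 0 -0.13 0 0 0; 1 0.1 0 -0.13 0 0 0; 1 0.1 0 -0.13 0 0 0; 1 0.1 0 -0.13 0 0 0; 1 0.1 0 -0.13 0 0 0"}}

```text
time_s: 11.48
eef_pos: [0.4441, 0.042, 0.2341]
eef_rot: [0.0, -0.058, 0.998, 0.0]
wrist_force: [0.4, -0.6, 0.2]
opening: -0.001
grasp_force: 0.0
```

```bash
python3 - <<'E'
from h import *
go(.542,.0531,.114)
c=ctrl.camera("scene");P=pts(c);cv2.imwrite("pics/end.png",c["img"][...,::-1])
for k in K:
  m=(np.hypot(*(P[...,:2]-k).transpose(2,0,1))<.026)&(P[...,2]>.0825)&(P[...,2]<.1)
  print(m.sum(),np.percentile(P[m][:,2],[50,80]).round(4))
E
```

```text
t 11.4833 pos [0.4441 0.042  0.2341] F [ 0.4  -0.56  0.21] open -0.001
shift mm [-98.5  -0.4 120.2] turn [ 0.    0.02 -0.04]
233 [0.0913 0.0922]
224 [0.0914 0.0922]
222 [0.0912 0.0921]
236 [0.091 0.092]
```

View pics/end.png

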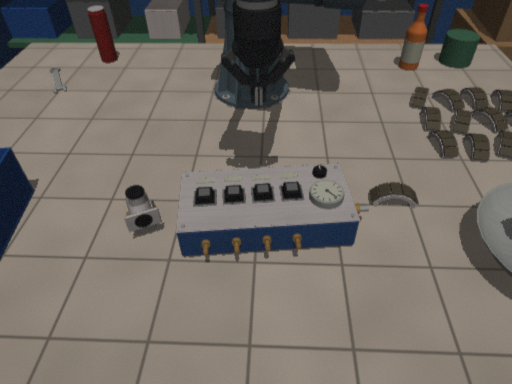

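All four keys, at (205,195) to (292,190), are now level at about 91 mm. The gripper is clear of the console, and the carburettor and shoe are where they were.

```bash
python3 -c "
from bench import ctrl
print(ctrl.hand_in())"
```

```text
the job is handed in; nothing more can be done
None
```

I tapped all four keys in order from the gauge and found the second one latched; I pressed it to its stop and let it spring back, so all four keys measured up, and handed the job in at about 11.5 s.

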